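# Turn the gear carousel until the cup faces front

## Robot

A 6-joint arm with a two-finger parallel gripper is mounted at the origin on the work surface. World frame = base frame: x ahead of the robot, y to its left, z up, the work surface at z = 0. Lengths are in m, angles in degrees, forces in N, time in s.
With the tool pointing down it reaches from about 0.375 to 0.9 m from the base axis. Payload 3.1 kg.
Tool frame: the origin (TCP) lies at the centre of the arm's flange, where the gripper is bolted on; the fingertips stand 182 mm ahead of it and the grasp point (between the pads) lies bot.grip_point_offset ahead of it (bot.grip_point_offset is the distance from the TCP to the grasp point, in m); x points along the fingers, z is the direction in which the jaws open and shut, and the axes are right-handed (so a half turn about x gives the same grasp; the last joint's range is limited). The gripper opens to 87 mm and grips with 3 to 60 N. Pads are 19 mm wide; open, the fingers measure 117 mm over their backs; the gripper's body (75 mm by 190 mm) begins 51 mm behind the grasp point.
Start: joints at [-82.019, 30.224, 82.088, -0, 67.689, -10.227], TCP at [0.195, -0.594, 0.405] pointing down, gripper open.
Joint ranges: [-176.69, 176.69], [-43.24, 126.21], [12.49, 139.97], [-82, 262], [0, 151.66], [-163.58, 163.58]. Speed limits (degrees/s): [159.86, 159.86, 180, 180, 180, 180].

## Interface

Orientations are given as a 3x3 rotation matrix whose columns are the frame's x, y, z axes.
In Python, from rig import bot gives the robot as it stands.
- The arm moves only by the tool step_arm, never from a script. Its argument "motion" is a list that holds one entry, the list of rows, each a list of 7 numbers: the turn, a rotation vector about the world's x, y, z in degrees, then the shift along the world's x, y, z in mm, then the finger opening in mm, from 0 to 87. A call has 1 to 12 rows; each row is the pose to reach, as a shift and turn from the pose commanded when the call began; what a row does not reach only later rows make up. A row lasts 1/12 s, in which the tool goes at most 41.7 mm and 7.16 degrees, less where a joint would pass 70% of its speed; a pose out of reach is approached as far as the arm can. A call with a gripper value outside its range is refused whole. The fingers move at their own pace and stop on an object; the grip force is fixed at half the most. Time passes only in rows, so rows that repeat a pose let the fingers close. It gives the time, the measured TCP pose, the force and the opening at its end, in the units of the state.
- bot.read_state(): the state, without advancing time (a new reading comes with each control period).
- bot.capture(name): name is "side" or "top" or "wrist"; returns a dict with "frame" (384x512x3 uint8, red, green, blue), "range_z" (384x512 float32, m along the optical axis (not along the pixel's ray), 0 where there is no reading), "fx", "fy", "cx", "cy" (pixels), "dist_coeffs" ([k1, k2, p1, p2, k3] as OpenCV has them; the pictures are not rectified), "cam_to_world" (4x4, takes a point from camera to world coordinates). Camera axes: x right, y down, z forward; pixel columns grow to the right and rows downward; lengths in m; the calibration is good to about 2 mm. A picture is of the moment at which its call begins.
- bot.hand_in(): hands the job in, once; it reports no verdict.
The state is a dict: "time_s": time; "joint_positions": joint angles; "qvel": joint speeds; "tau": joint torques, N m; "position": TCP position; "tcp_rot": TCP orientation; "force": force on the tool from outside, world axes, zero at the start; "moment": the same for the moment, N m; "opening": opening from 0.0 (shut) to 1.0 (fully open).
Only numpy, scipy, OpenCV 4.12 (cv2) and the standard library are available. Lean on these libraries where they do the work, as an engineer would, in place of code of your own. Each camera call takes 0.05 s, during which the arm holds its last target.

## Task

Turn the gear turntable by pushing its metal rail round with a fingertip until the open cup stands right at the front, in line with the flat steel arrow on the foot, and leave it at rest there. Do not touch, lift or tip the cup or the other things standing on the turntable, and leave the bin and the loose carabiner where they lie.

Things in the scene. Friction and masses are not known exactly. Their poses are not given: they have to be found in the camera images.
- turntable: Round oak turntable, 300 mm across, 10 mm thick (top 22 mm above the worktop). Turns both ways, a full turn and more; friction of about 0.2 N m (1.5 N at the rim) lets it stay where it is left. Origin on its axis at the disc's underside; z up, x and y turn with it. One thing stands loose in each of three collars (10 mm tall, 67 mm across), 70 mm from the axis at 0, 120, 240 deg from x.
- rail_gap (a point): Centre of one gap in the rail: 144 mm from the axis on the turntable's x axis, at rail-top height. The aluminium rail on the disc's edge (radius 138 to 150 mm, 22 to 65 mm above the worktop) is cut into six equal arcs by six gaps 60 mm wide, at every 60 deg from this one. A fingertip let down into a gap can push the end of an arc.
- stand: Fixed foot under the turntable: dark steel disc 200 mm across, 12 mm tall, origin on the axis at the worktop. A flat dark steel arrow (6 mm thick, strip 14 mm wide) runs from it along the foot's own -x axis to about 215 mm from the axis, showing beyond the rail: this direction is the front. Each time the foot is turned differently, the arrow within about 60 deg of pointing back to the robot side.
- pointer (a point): Point on top of the steel arrow, 155 mm from the turntable's axis in the front direction, 6 mm above the worktop.
- cup: Open plastic cup without handle, grey, widening upwards: 54 mm across the foot, 68 mm at the rim, 75 mm tall, 70 g, standing loose in one of the collars (about 2 mm of play). Origin at the centre of its underside. This is what must come to the front.
- flashlight: Black flashlight standing on its lens in another collar: head 54 mm across, body 32 mm across, 105 mm tall. Origin at the centre of its underside. Not to be touched.
- jar: Closed round jar with a lid, 54 mm across, 65 mm tall, in the third collar. Origin at the centre of its underside. Not to be touched.
- bin: Open clear plastic bin, 110 x 160 x 60 mm (x, y, z), loose on the worktop to the robot's right of the turntable. Origin at the centre of its underside. To be left alone.
- carabiner: Steel carabiner, about 80 x 45 mm, 10 mm thick, lying loose on the worktop to the robot's left of the turntable. Origin near its middle, at its underside. To be left alone.
There are look-alikes about, which are no part of the job. Leave any turquoise look-alike of the cup alone.

How it is judged:
By the outcome, as a careful person would: the job done as asked, in the order asked, and still so for the second after the job is handed in, with the robot touching nothing.
It also fails if it takes over 58 s, if anything falls off the work surface, if the arm or the gripper's body presses on something with over 40 N, if the wrist force passes 120 N, or if a joint passes its speed limit or range.

## Working session

There is one attempt and no reset: what is moved stays moved. The work goes in short steps, Python scripts to look and compute and a tool call to move; the robot and the scene stay as the last step left them, time stands still between calls to the robot, and variables do not carry over. Pictures are saved under pics/ and viewed, and the job is handed in when it is done.

Besides the shell and the picture viewer there is one more tool, called after "Request:" as name(argument=value, ...) on one line, values as JSON. step_arm: Moves the arm, as the interface text tells. Its arguments: {"type":"object","properties":{"motion":{"type":"array"}},"required":["motion"]}

```bash
ls; mkdir -p pics
python3 - <<'E'
from rig import bot
import cv2,numpy as np,pickle
print(bot.read_state(), bot.grip_point_offset)
for n in ("top","side"):
    c=bot.capture(n); pickle.dump(c,open(f"{n}0.pkl","wb"))
    cv2.imwrite(f"pics/{n}0.png",c["frame"][:,:,::-1]); print(n,c["fx"],c["dist_coeffs"],np.round(c["cam_to_world"],3))
E
```

```text
pics
{'time_s': 0.0, 'joint_positions': array([-8.20205833e+01,  3.02793565e+01,  8.21559444e+01, -5.17064950e-04,
        6.76874754e+01, -1.02264898e+01]), 'qvel': array([-0.05524615,  0.11215614, -0.08070891, -0.00012845,  0.05154953,
        0.02621705]), 'tau': array([-7.44853514e-04, -4.40044534e+01, -1.76598448e+01,  6.32855971e-02,
        5.84554696e-02, -1.44779478e-04]), 'position': array([ 0.19525845, -0.59336238,  0.40376947]), 'tcp_rot': array([[-3.05732623e-04,  9.49938832e-01,  3.12435789e-01],
       [ 2.12094342e-03,  3.12435716e-01, -9.49936537e-01],
       [-9.99997704e-01,  3.72232040e-04, -2.11028830e-03]]), 'force': array([ 0.02258783, -0.21388452,  0.7427877 ]), 'moment': array([-0.0676522 , -0.04475547, -0.050339  ]), 'opening': 0.999765646506685} 0.1635
top 434.0107794387283 [-0.06953127  0.          0.          0.          0.        ] [[-0.008 -0.998  0.056  0.421]
 [-1.     0.008  0.009 -0.017]
 [-0.009 -0.056 -0.998  1.529]
 [ 0.     0.     0.     1.   ]]
side 479.9278211524993 [0.06264308 0.         0.         0.         0.        ] [[-0.995 -0.072  0.075  0.386]
 [-0.101  0.495 -0.863  1.162]
 [ 0.025 -0.866 -0.5    0.744]
 [ 0.     0.     0.     1.   ]]
```

View pics/top0.png

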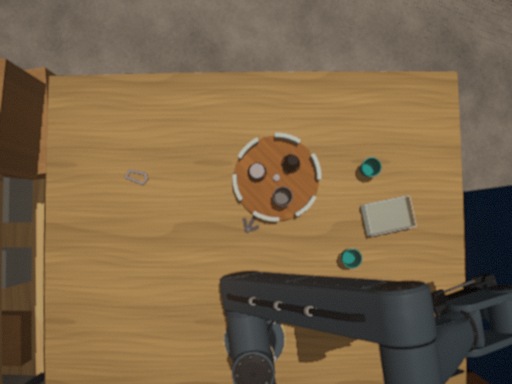

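View pics/side0.png

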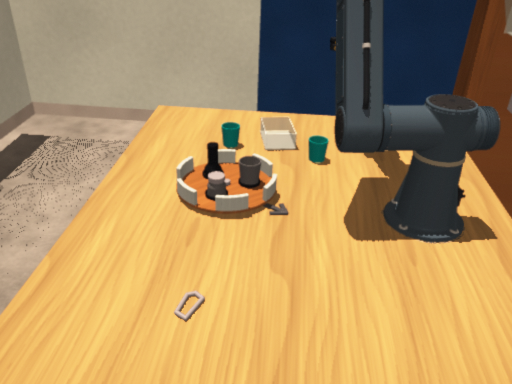

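The top picture shows the turntable at about (277,178). On it are the grey open cup (282,197), the jar (257,171) and the flashlight (290,162). The arrow tip is at (250,226). Two turquoise cups, at (370,168) and (350,259), are look-alikes and not the target. I'll confirm in a crop and measure.

```bash
cat > h.py <<'E'
import numpy as np,cv2,pickle
def cloud(c):
    z=c["range_z"];h,w=z.shape
    K=np.array([[c["fx"],0,c["cx"]],[0,c["fy"],c["cy"]],[0,0,1.]])
    u,v=np.meshgrid(np.arange(w),np.arange(h))
    p=cv2.undistortPoints(np.stack([u,v],-1).reshape(-1,1,2).astype(float),K,np.array(c["dist_coeffs"])).reshape(h,w,2)
    P=np.dstack([p[...,0]*z,p[...,1]*z,z,np.ones_like(z)])@np.array(c["cam_to_world"]).T
    P=P[...,:3].copy();P[z==0]=np.nan
    return P
E
python3 - <<'E'
from h import *
from scipy.optimize import least_squares
c=pickle.load(open("top0.pkl","rb"));P=cloud(c);f=c["frame"]
cv2.imwrite("pics/crop0.png",cv2.resize(f[120:250,215:345,::-1],None,fx=4.5,fy=4.5,interpolation=cv2.INTER_CUBIC))
for uv in [(277,178),(282,197),(257,171),(290,162),(250,226),(245,224),(287,137),(317,165),(305,208),(265,217),(237,188),(248,147),(150,250)]:
    print(uv,np.round(P[uv[1],uv[0]],4),f[uv[1],uv[0]])
S=P[120:250,215:345];F=f[120:250,215:345].astype(int)
m=(S[...,2]>.052)&(S[...,2]<.075)&(F.min(-1)>110)
R=S[m]
r=least_squares(lambda q:np.hypot(R[:,0]-q[0],R[:,1]-q[1])-q[2],[.58,-.05,.144],loss='soft_l1',f_scale=.004)
print(r.x,len(R),np.median(R[:,2]))
d=R[:,:2]-r.x[:2];k=abs(np.hypot(*d.T)-.144)<.012
a=np.degrees(np.arctan2(d[k,1],d[k,0]));h=np.histogram(a,bins=np.arange(-180,181,5));print(list(zip(h[1].astype(int),h[0])))
E
```

```text
(277, 178) [ 0.5588 -0.0851  0.0373] [166 152 147]
(282, 197) [ 0.4935 -0.1021  0.0275] [123 112 105]
(257, 171) [ 0.5787 -0.0163  0.0823] [165 152 145]
(290, 162) [ 0.6019 -0.1236  0.1303] [61 51 46]
(250, 226) [0.3938 0.0098 0.01  ] [99 88 79]
(245, 224) [0.4009 0.0274 0.0047] [92 82 76]
(287, 137) [ 0.6971 -0.1198  0.0601] [164 165 152]
(317, 165) [ 0.5986 -0.2192  0.0711] [183 186 172]
(305, 208) [ 0.4539 -0.1772  0.0647] [182 184 171]
(265, 217) [ 0.4247 -0.042   0.0635] [183 180 167]
(237, 188) [0.5236 0.052  0.0617] [168 162 148]
(248, 147) [0.6626 0.0136 0.0673] [166 167 153]
(150, 250) [ 0.3111  0.3646 -0.0033] [161 126  77]
[ 0.56068046 -0.081265    0.14395394] 589 0.06507666826802239
[(np.int64(-180), np.int64(7)), (np.int64(-175), np.int64(0)), (np.int64(-170), np.int64(0)), (np.int64(-165), np.int64(0)), (np.int64(-160), np.int64(0)), (np.int64(-155), np.int64(10)), (np.int64(-150), np.int64(12)), (np.int64(-145), np.int64(15)), (np.int64(-140), np.int64(13)), (np.int64(-135), np.int64(13)), (np.int64(-130), np.int64(15)), (np.int64(-125), np.int64(14)), (np.int64(-120),
[... 1098 characters left out ...]
)), (np.int64(65), np.int64(0)), (np.int64(70), np.int64(0)), (np.int64(75), np.int64(0)), (np.int64(80), np.int64(0)), (np.int64(85), np.int64(11)), (np.int64(90), np.int64(13)), (np.int64(95), np.int64(15)), (np.int64(100), np.int64(13)), (np.int64(105), np.int64(13)), (np.int64(110), np.int64(14)), (np.int64(115), np.int64(12)), (np.int64(120), np.int64(5)), (np.int64(125), np.int64(0)), (np.int64(130), np.int64(0)), (np.int64(135), np.int64(0)), (np.int64(140), np.int64(0)), (np.int64(145), np.int64(10)), (np.int64(150), np.int64(13)), (np.int64(155), np.int64(13)), (np.int64(160), np.int64(14)), (np.int64(165), np.int64(15)), (np.int64(170), np.int64(10)), (np.int64(175), np.int64(11))]
```

View pics/crop0.png

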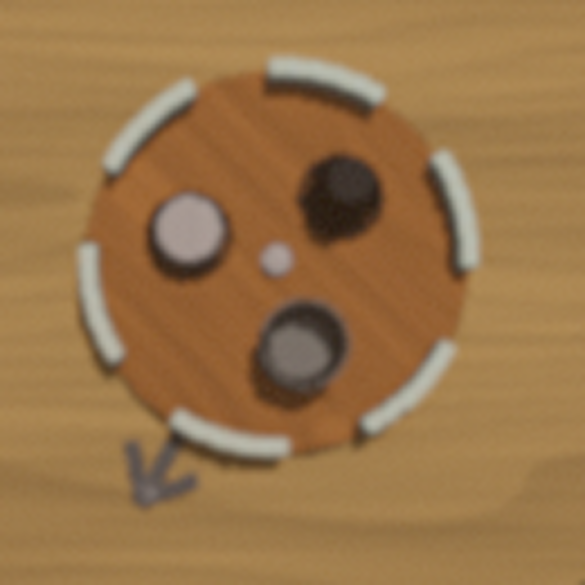

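The crop confirms it. The grey open cup at crop (300,345), top px (282,197), is the one on the turntable. The arrow runs to crop (145,500), and a gap lies between the cup and the flashlight on the right. Next I'll measure the arrow, the cup and the gap phase precisely.

```bash
cat >> h.py <<'E'
from scipy.optimize import least_squares
def planepts(c,uv,zp):
    K=np.array([[c["fx"],0,c["cx"]],[0,c["fy"],c["cy"]],[0,0,1.]])
    p=cv2.undistortPoints(np.array(uv,float).reshape(-1,1,2),K,np.array(c["dist_coeffs"])).reshape(-1,2)
    T=np.array(c["cam_to_world"]);d=np.c_[p,np.ones(len(p))]@T[:3,:3].T;o=T[:3,3]
    return o+d*((zp-o[2])/d[:,2])[:,None]
def analyse(c,arrow=True,verbose=True):
    P=cloud(c);F=c["frame"].astype(int);h,w=F.shape[:2]
    u,v=np.meshgrid(np.arange(w),np.arange(h))
    near=np.hypot(P[...,0]-.5605,P[...,1]+.081)
    m=(near>.125)&(near<.165)&(P[...,2]>.045)&(P[...,2]<.085)&(F.min(-1)>130)
    R=planepts(c,np.c_[u[m],v[m]],.065)
    r=least_squares(lambda q:np.hypot(R[:,0]-q[0],R[:,1]-q[1])-.144,[.56,-.081],loss='soft_l1',f_scale=.003)
    C=r.x; d=R[:,:2]-C; a=np.arctan2(d[:,1],d[:,0])
    g=np.degrees(np.angle(-np.mean(np.exp(6j*a))))/6   # gap phase mod 60
    out=dict(C=C,gap=g,n=int(m.sum()),rms=float(np.std(r.fun)))
    # cup: open rim points near z=.097
    rr=np.hypot(P[...,0]-C[0],P[...,1]-C[1])
    if arrow:
        am=(rr>.155)&(rr<.235)&(P[...,2]<.025)&(F.max(-1)<125)&(F.max(-1)-F.min(-1)<40)&(P[...,0]<.5)&(P[...,1]>-.05)
        A=planepts(c,np.c_[u[am],v[am]],.006)[:,:2]; q=A-C
        L=np.hypot(*q.T); al=np.degrees(np.arctan2(q[:,1],q[:,0]))%360
        out.update(arrow_mean=np.degrees(np.arctan2(*q.mean(0)[::-1]))%360,
          strip=al[L<.175].mean(),tip=al[L>.205].mean(),Lmax=L.max(),na=int(am.sum()))
    return out,P,F
E
python3 - <<'E'
from h import *
c=pickle.load(open("top0.pkl","rb"))
o,P,F=analyse(c);print(o)
C=o["C"]
rr=np.hypot(P[...,0]-C[0],P[...,1]-C[1]);m=(rr<.12)&(P[...,2]>.085)&(P[...,2]<.105)
Q=P[m]; k=Q[:,0]<.55;Q=Q[k];print(len(Q),Q.mean(0))
r=least_squares(lambda q:np.hypot(Q[:,0]-q[0],Q[:,1]-q[1])-.033,[.495,-.1]);print("cup",r.x,np.degrees(np.arctan2(r.x[1]-C[1],r.x[0]-C[0]))%360,np.hypot(*(r.x-C)),abs(r.fun).mean())
# side cam
c=pickle.load(open("side0.pkl","rb"));P=cloud(c)
cv2.imwrite("pics/side_crop0.png",cv2.resize(c["frame"][130:230,160:300,::-1],None,fx=5.5,fy=5.5,interpolation=cv2.INTER_CUBIC))
E
```

```text
{'C': array([ 0.56128593, -0.08170692]), 'gap': np.float64(14.489855309677361), 'n': 529, 'rms': 0.0033449342544656924, 'arrow_mean': np.float64(150.30388930413432), 'strip': np.float64(151.11807796376587), 'tip': np.float64(150.15717619102878), 'Lmax': np.float64(0.21474147561378418), 'na': 118}
86 [ 0.49387248 -0.10026689  0.09544652]
cup [ 0.49238079 -0.09808704] 193.37213850326808 0.07082532901734741 0.0017654606141381329
```

View pics/side_crop0.png

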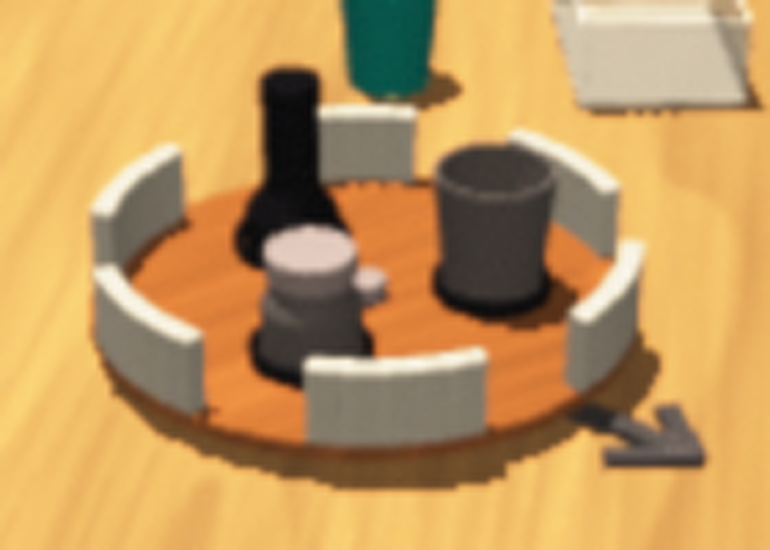

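Axis at (0.561,-0.0815), with the rail and cup radii matching the spec. The cup and its gap are at 193.5-194°, the arrow at 150.3°, so the turntable has to turn about -43.5° (clockwise from above). I'll close the fingers and enter the gap at about -106°, which lies between the flashlight and the cup. First move is to above that gap.

Request:
step_arm(motion=[[[0,0,5,25,29,0,0],[0,0,10,52,60,0,0],[0,0,15,80,91,0,0],[0,0,20,107,123,0,0],[0,0,25,135,154,0,0],[0,0,30,162,186,0,0],[0,0,35,190,217,0,0],[0,0,40,217,249,0,0],[0,0,45,245,280,0,0],[0,0,50,272,312,0,0],[0,0,54,300,343,0,0],[0,0,56,326,373,0,0]]])

```text
time_s: 1.1
position: [0.5223, -0.2188, 0.4045]
tcp_rot: [[-0.001, 0.269, 0.963], [0.0, 0.963, -0.269], [-1.0, 0.0, -0.001]]
force: [-0.4, -0.6, -0.7]
opening: 0.176
```

Request:
step_arm(motion=[[[0,0,0,0,0,0,0],[0,0,0,0,0,0,0]]])

```text
time_s: 1.27
position: [0.5223, -0.2185, 0.4043]
tcp_rot: [[-0.001, 0.268, 0.964], [0.0, 0.964, -0.268], [-1.0, -0.0, -0.001]]
force: [-1.1, 0.0, 0.3]
opening: 0.044
```

Run:
```python
from rig import bot
import cv2,numpy as np,pickle
s=bot.read_state();print(s["time_s"],s["position"],np.round(s["tcp_rot"],3),s["opening"],s["force"],s["joint_positions"])
c=bot.capture("wrist");pickle.dump(c,open("w1.pkl","wb"));cv2.imwrite("pics/w1.png",c["frame"][:,:,::-1])
```

```text
1.2667 [ 0.52231158 -0.21852699  0.40428582] [[-0.001  0.268  0.964]
 [ 0.     0.964 -0.268]
 [-1.    -0.    -0.001]] 0.043639143434516345 [-1.12735138  0.00947737  0.29345522] [-3.40060209e+01  2.57233382e+01  9.06799643e+01 -1.85786160e-02
  6.36458873e+01 -1.84706809e+01]
```

View pics/w1.png

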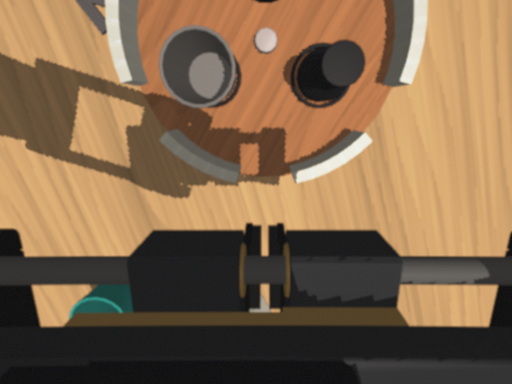

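The wrist picture shows the closed fingertips at (265,250) lined up with the gap, whose centre is about (267,180). The cup (198,65) and flashlight (330,70) are clear. Next move: descend.

Request:
step_arm(motion=[[[0,0,0,0,0,-35,0],[0,0,0,0,-1,-70,0],[0,0,0,0,-1,-100,0],[0,0,0,0,-1,-120,0],[0,0,0,0,-1,-135,0],[0,0,0,0,-1,-150,0],[0,0,0,0,-1,-160,0],[0,0,0,0,-1,-170,0],[0,0,0,0,-1,-180,0],[0,0,0,0,-1,-180,0],[0,0,0,0,-1,-180,0]]])

```text
time_s: 2.23
position: [0.5211, -0.222, 0.2245]
tcp_rot: [[-0.001, 0.273, 0.962], [0.0, 0.962, -0.273], [-1.0, 0.0, -0.001]]
force: [0.1, -0.8, 0.2]
opening: 0.007
```

Run:
```python
from rig import bot
import cv2,numpy as np,pickle
s=bot.read_state();print(s["time_s"],s["position"],s["opening"],s["force"])
for n in ("side","top"):
    c=bot.capture(n);pickle.dump(c,open(n+"2.pkl","wb"))
    if n=="side": a=c["frame"][90:240,150:350,::-1]
    else: a=c["frame"][110:270,200:400,::-1]
    cv2.imwrite(f"pics/{n}2.png",cv2.resize(a,None,fx=3.7,fy=3.7,interpolation=cv2.INTER_CUBIC))
```

```text
2.2333 [ 0.52112777 -0.22198846  0.22453345] 0.0072902150015038865 [ 0.08491898 -0.82098912  0.20330895]
```

View pics/side2.png

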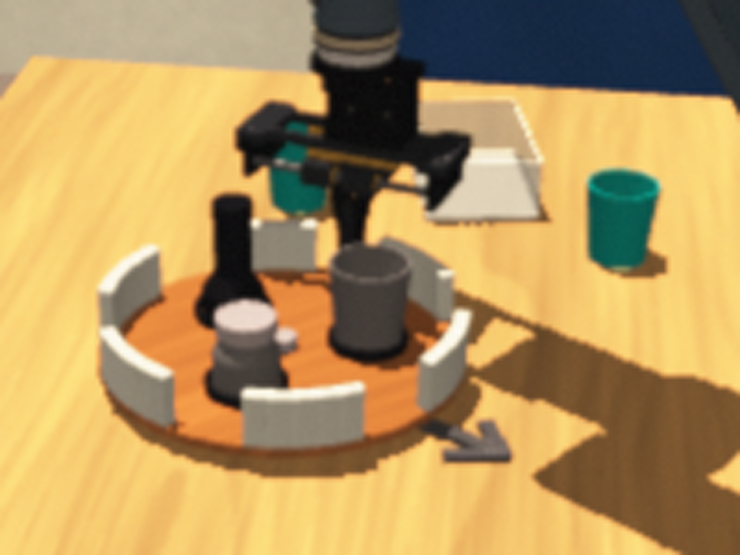

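View pics/top2.png

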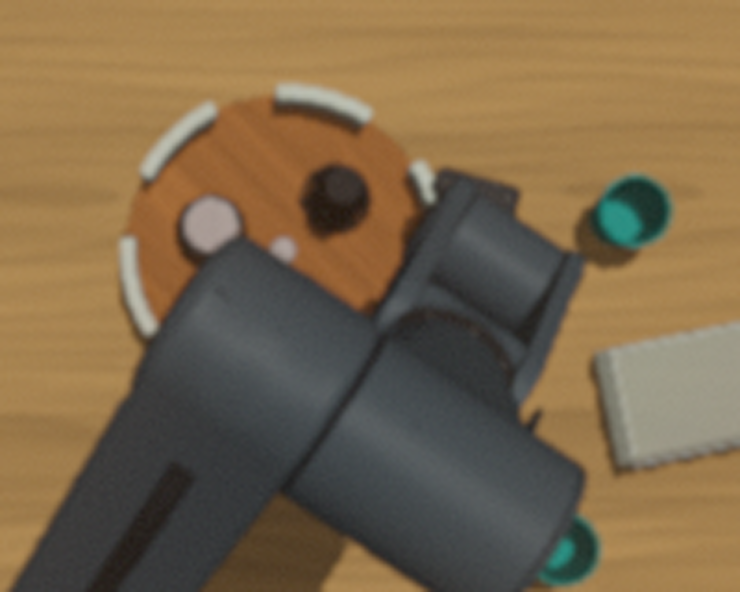

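The fingertip is down in the gap (side crop (350,225)), touching nothing, and the gripper body is above everything. I'll work out the arc waypoints.

```bash
cat > arc.py <<'E'
import sys,numpy as np
from rig import bot
s=bot.read_state();p=s["position"][:2]*1000
C=np.array([561.,-81.6]);d=p-C
a0=np.degrees(np.arctan2(d[1],d[0]));r0=np.hypot(*d);print("ang",a0,"r",r0)
for a in map(float,sys.argv[1:]):
    q=C+145*np.array([np.cos(np.radians(a0+a)),np.sin(np.radians(a0+a))]);print(a,np.round(q-p,1))
E
python3 arc.py -2 -4 -6 -8 -10 -12.5 -15 -17.5 -20 -22.5 -25 -27.5 -30 -32.5 -35 -37.5 -40 -42
```

```text
ang -105.70471012217345 r 145.72558386229116
-2.0 [-4.7  2.2]
-4.0 [-9.4  3.8]
-6.0 [-14.2   5.6]
-8.0 [-18.8   7.5]
-10.0 [-23.4   9.6]
-12.5 [-29.1  12.5]
-15.0 [-34.6  15.6]
-17.5 [-40.  19.]
-20.0 [-45.2  22.5]
-22.5 [-50.2  26.3]
-25.0 [-55.1  30.4]
-27.5 [-59.8  34.6]
-30.0 [-64.3  39. ]
-32.5 [-68.7  43.6]
-35.0 [-72.8  48.5]
-37.5 [-76.7  53.4]
-40.0 [-80.3  58.6]
-42.0 [-83.1  62.8]
```

Request:
step_arm(motion=[[[0,0,-2,-4.7,2,0,0],[0,0,-3,-7,3,0,0],[0,0,-4,-9.4,3.8,0,0],[0,0,-5,-11.8,4.7,0,0],[0,0,-6,-14.2,5.6,0,0],[0,0,-8,-18.8,7.5,0,0],[0,0,-10,-23.4,9.6,0,0],[0,0,-12.5,-29.1,12.5,0,0],[0,0,-15,-34.6,15.6,0,0],[0,0,-17.5,-40,19,0,0],[0,0,-19,-43,21,0,0],[0,0,-20,-45.2,22.5,0,0]]])

```text
time_s: 3.33
position: [0.4763, -0.1993, 0.225]
tcp_rot: [[0.002, 0.586, 0.81], [-0.001, 0.81, -0.586], [-1.0, 0.0, 0.002]]
force: [1.5, -0.7, -0.8]
opening: 0.007
```

```bash
python3 arc.py -1 -2 -4 -6 -8 -10 -12 -14 -16 -18 -20 -22 -24
python3 - <<'E'
from rig import bot
import cv2
c=bot.capture("side");a=c["frame"][90:240,150:350,::-1]
cv2.imwrite("pics/side3.png",cv2.resize(a,None,fx=3.7,fy=3.7,interpolation=cv2.INTER_CUBIC))
E
```

```text
ang -125.75809098675187 r 145.02780119177376
-1.0 [-2.   1.5]
-2.0 [-4.   3.1]
-4.0 [-8.   6.2]
-6.0 [-11.8   9.5]
-8.0 [-15.5  13. ]
-10.0 [-19.1  16.5]
-12.0 [-22.6  20.2]
-14.0 [-25.9  24. ]
-16.0 [-29.1  27.9]
-18.0 [-32.2  32. ]
-20.0 [-35.1  36.1]
-22.0 [-37.9  40.3]
-24.0 [-40.5  44.7]
```

View pics/side3.png

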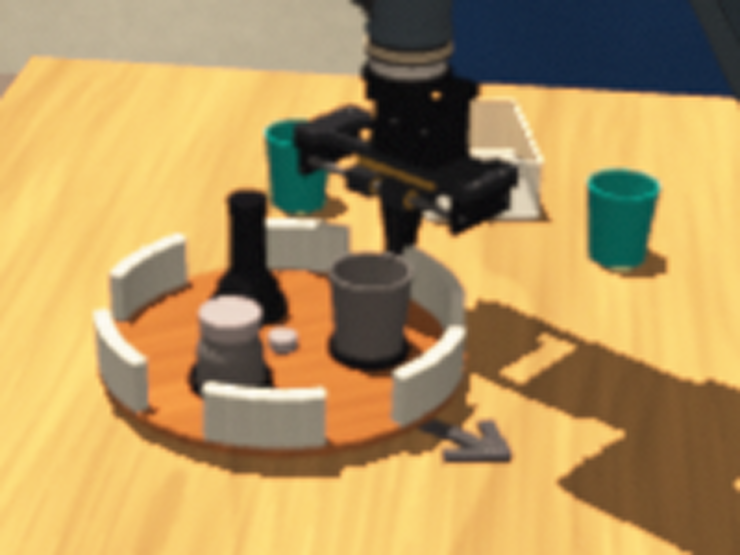

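The turntable is turning cleanly with the cup upright. Next I'll push to about 6° short of the goal.

Request:
step_arm(motion=[[[0,0,-2,-4,3.1,0,0],[0,0,-4,-8,6.2,0,0],[0,0,-6,-11.8,9.5,0,0],[0,0,-8,-15.5,13,0,0],[0,0,-10,-19.1,16.5,0,0],[0,0,-12,-22.6,20.2,0,0],[0,0,-14,-25.9,24,0,0],[0,0,-16,-29.1,27.9,0,0],[0,0,-18,-32.2,32,0,0],[0,0,-20,-35.1,36.1,0,0],[0,0,-21,-36.5,38.2,0,0],[0,0,-22,-37.9,40.3,0,0]]])

```text
time_s: 4.38
position: [0.4385, -0.1591, 0.2249]
tcp_rot: [[0.001, 0.846, 0.532], [-0.001, 0.532, -0.846], [-1.0, 0.001, 0.001]]
force: [0.5, -2.0, 0.9]
opening: 0.003
```

Request:
step_arm(motion=[[[0,0,0,0,0,0,0],[0,0,0,0,0,0,0]]])

```text
time_s: 4.55
position: [0.4383, -0.1588, 0.2248]
tcp_rot: [[-0.0, 0.846, 0.533], [0.0, 0.533, -0.846], [-1.0, 0.0, -0.0]]
force: [0.0, -0.6, 0.6]
opening: 0.004
```

```bash
python3 arc.py -1 -2 -3 -4 -5 -6 -7 -8
python3 - <<'E'
from rig import bot
from h import *
c=bot.capture("side");pickle.dump(c,open("side4.pkl","wb"));a=c["frame"][90:240,150:350,::-1]
cv2.imwrite("pics/side4.png",cv2.resize(a,None,fx=3.7,fy=3.7,interpolation=cv2.INTER_CUBIC))
C=np.array([.5613,-.0817])
for n in ("side0.pkl","side4.pkl"):
    c=pickle.load(open(n,"rb"));P=cloud(c);F=c["frame"].astype(int);h,w=F.shape[:2];u,v=np.meshgrid(np.arange(w),np.arange(h))
    rr=np.hypot(P[...,0]-C[0],P[...,1]-C[1]);m=(rr>.13)&(rr<.16)&(P[...,2]>.03)&(P[...,2]<.07)&(F.min(-1)>90)
    Q=P[m];d=Q[:,:2]-C;a=np.arctan2(d[:,1],d[:,0]);H,_=np.histogram(np.degrees(a)%60,bins=np.arange(0,61,2));print(n,m.sum(),H)
    # front-facing arcs with angle in 20..180: list arc ends at top
    A=np.degrees(a)%360;H,e=np.histogram(A,bins=np.arange(0,361,1));occ=H>0
    ed=[(int(e[i]),'s' if occ[i] else 'e') for i in range(1,360) if occ[i]!=occ[i-1]];print(ed)
E
```

```text
ang -147.81011750606018 r 144.9817948272194
-1.0 [-1.3  2.1]
-2.0 [-2.6  4.3]
-3.0 [-3.9  6.5]
-4.0 [-5.1  8.7]
-5.0 [-6.3 11. ]
-6.0 [-7.4 13.2]
-7.0 [-8.5 15.5]
-8.0 [-9.6 17.8]
side0.pkl 1437 [ 88  29   0   0   0   0   0   0   0   0   0   0  17 100 102  82 101  82
 105  77  81  72  91  67  63  54  54  55  59  58]
[(4, 'e'), (25, 's'), (63, 'e'), (86, 's'), (122, 'e'), (145, 's'), (174, 'e'), (175, 's'), (184, 'e'), (205, 's'), (233, 'e'), (234, 's'), (235, 'e'), (236, 's'), (242, 'e'), (266, 's'), (278, 'e'), (279, 's'), (289, 'e'), (325, 's'), (354, 'e'), (355, 's')]
side4.pkl 1640 [ 86  76  82  82  79  85  81  89  95  81  83  84  88 111  49   1   0   0
   0   0   0   0   0   0   0  12 121  87  91  77]
[(6, 'e'), (7, 's'), (30, 'e'), (51, 's'), (89, 'e'), (112, 's'), (149, 'e'), (150, 's'), (151, 'e'), (170, 's'), (204, 'e'), (205, 's'), (206, 'e'), (231, 's'), (269, 'e'), (292, 's'), (330, 'e'), (351, 's'), (357, 'e'), (358, 's')]
```

View pics/side4.png

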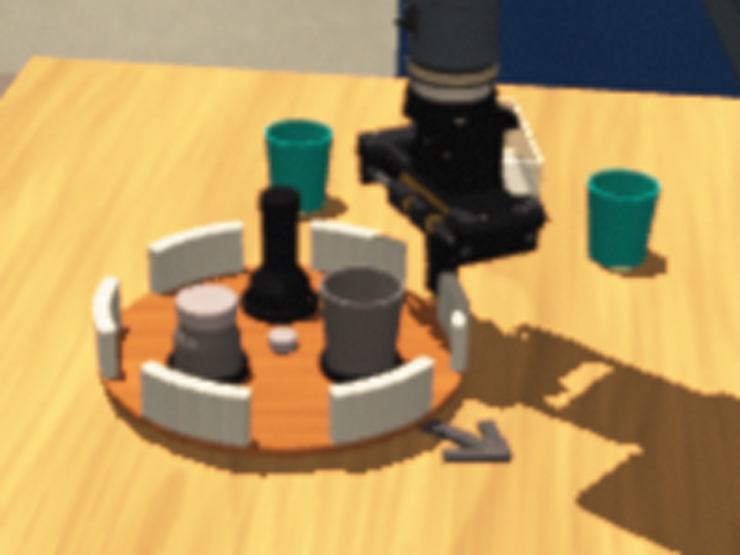

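By the side camera the gap is at about 160.5°, so some 10° is left. I'll push 8° more, slowly.

Request:
step_arm(motion=[[[0,0,-1,-1.3,2.1,0,0],[0,0,-2,-2.6,4.3,0,0],[0,0,-3,-3.9,6.5,0,0],[0,0,-4,-5.1,8.7,0,0],[0,0,-5,-6.3,11,0,0],[0,0,-6,-7.4,13.2,0,0],[0,0,-7,-8.5,15.5,0,0],[0,0,-7.5,-9,16.6,0,0],[0,0,-8,-9.6,17.8,0,0],[0,0,-8,-9.6,17.8,0,0],[0,0,-8,-9.6,17.8,0,0]]])

```text
time_s: 5.52
position: [0.4285, -0.1409, 0.2247]
tcp_rot: [[-0.001, 0.912, 0.41], [0.0, 0.41, -0.912], [-1.0, -0.0, -0.001]]
force: [1.0, 0.2, 0.7]
opening: 0.005
```

```bash
cat >> h.py <<'E'
def sidephase(c,C=np.array([.5613,-.0817])):
    P=cloud(c);F=c["frame"].astype(int)
    rr=np.hypot(P[...,0]-C[0],P[...,1]-C[1]);m=(rr>.13)&(rr<.16)&(P[...,2]>.03)&(P[...,2]<.07)&(F.min(-1)>90)
    d=P[m][:,:2]-C;A=np.degrees(np.arctan2(d[:,1],d[:,0]))%60
    H,_=np.histogram(A,bins=np.arange(0,60.5,.5));occ=H>3
    # best gap: centre of 24deg window with fewest points
    cs=np.arange(0,60,.25);s=[np.exp(-((abs((A-x+30)%60-30))/11.)**8).sum() for x in cs]
    b=np.argsort(s)[:3];return np.sort(cs[b]).mean() if np.ptp(cs[b])<2 else cs[b]
E
python3 arc.py -.5 -1 -1.5 -2 -2.5 -3 -4
python3 - <<'E'
from rig import bot
from h import *
c=bot.capture("side");pickle.dump(c,open("side5.pkl","wb"))
for n in (0,4,5): print(n,sidephase(pickle.load(open(f"side{n}.pkl","rb"))))
c=bot.capture("top");pickle.dump(c,open("top5.pkl","wb"));a=c["frame"][110:270,200:400,::-1]
cv2.imwrite("pics/top5.png",cv2.resize(a,None,fx=3.7,fy=3.7,interpolation=cv2.INTER_CUBIC))
for n in ("top0","top5"): print(analyse(pickle.load(open(n+".pkl","rb")))[0])
E
```

```text
ang -155.90343174681476 r 145.16472923768447
-0.5 [-0.4  1.2]
-1.0 [-0.9  2.4]
-1.5 [-1.4  3.6]
-2.0 [-1.8  4.7]
-2.5 [-2.3  5.9]
-3.0 [-2.8  7.1]
-4.0 [-3.7  9.4]
0 14.25
4 40.25
5 32.25
{'C': array([ 0.56128593, -0.08170692]), 'gap': np.float64(14.489855309677361), 'n': 529, 'rms': 0.0033449342544656924, 'arrow_mean': np.float64(150.30388930413432), 'strip': np.float64(151.11807796376587), 'tip': np.float64(150.15717619102878), 'Lmax': np.float64(0.21474147561378418), 'na': 118}Traceback (most recent call last):
  File "<stdin>", line 7, in <module>
  File "h.py", line 30, in analyse
    A=planepts(c,np.c_[u[am],v[am]],.006)[:,:2]; q=A-C
      ~~~~~~~~^^^^^^^^^^^^^^^^^^^^^^^^^^^
  File "h.py", line 13, in planepts
    p=cv2.undistortPoints(np.array(uv,float).reshape(-1,1,2),K,np.array(c["dist_coeffs"])).reshape(-1,2)
      ~~~~~~~~~~~~~~~~~~~^^^^^^^^^^^^^^^^^^^^^^^^^^^^^^^^^^^^^^^^^^^^^^^^^^^^^^^^^^^^^^^^^
cv2.error: OpenCV(4.12.0) /io/opencv/modules/calib3d/src/undistort.dispatch.cpp:347: error: (-215:Assertion failed) CV_IS_MAT(_src) && CV_IS_MAT(_dst) && (_src->rows == 1 || _src->cols == 1) && (_dst->rows == 1 || _dst->cols == 1) && _src->cols + _src->rows - 1 == _dst->rows + _dst->cols - 1 && (CV_MAT_TYPE(_src->type) == CV_32FC2 || CV_MAT_TYPE(_src->type) == CV_64FC2) && (CV_MAT_TYPE(_dst->type) == CV_32FC2 || CV_MAT_TYPE(_dst->type) == CV_64FC2) in function 'cvUndistortPointsInternal'
```

View pics/top5.png

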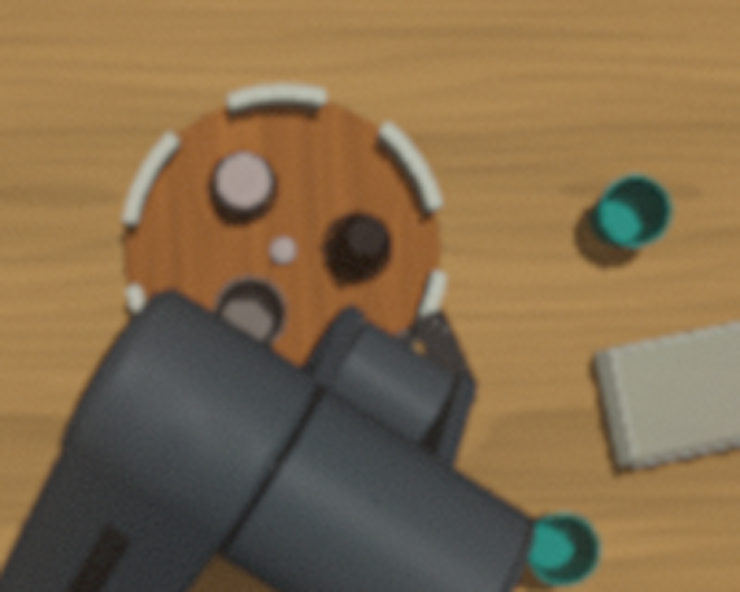

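Run:
```python
from h import *
c=pickle.load(open("side5.pkl","rb"));P=cloud(c);F=c["frame"].astype(int);h,w=F.shape[:2];u,v=np.meshgrid(np.arange(w),np.arange(h))
# axis from side: fit rail outer pts radius
C=np.array([.5613,-.0817])
rr=np.hypot(P[...,0]-C[0],P[...,1]-C[1]);a=np.degrees(np.arctan2(P[...,1]-C[1],P[...,0]-C[0]))%360
m=(rr>.13)&(rr<.165)&(P[...,2]>.03)&(P[...,2]<.06)&(F.min(-1)>90)
Q=P[m][:,:2]; A=a[m]; out=(A>40)&(A<150); inn=(A>225)&(A<330)
R=np.where(out,.150,.138)
k=out|inn
r=least_squares(lambda q:np.hypot(Q[k,0]-q[0],Q[k,1]-q[1])-R[k],C,loss='soft_l1',f_scale=.003);print("axis side",r.x,k.sum(),out.sum())
am=(rr>.155)&(rr<.235)&(abs(a-150)<20)&(F.max(-1)<125)&(F.max(-1)-F.min(-1)<45)&(P[...,2]<.02)
q=planepts(c,np.c_[u[am],v[am]],.006)[:,:2]
for CC in (C,r.x):
  d=q-CC;L=np.hypot(*d.T);al=np.degrees(np.arctan2(d[:,1],d[:,0]));print(am.sum(),L.max(),"strip",al[L<.18].mean(),"all",al.mean(),"tip",al[L>.205].mean(), "pairs",al[(L>.18)&(L<.2)].mean())
  print("phase",sidephase(c,CC))
# cup rim
m=(np.hypot(P[...,0]-.5,P[...,1]+.045)<.05)&(P[...,2]>.09)&(P[...,2]<.102)
Q=P[m];r2=least_squares(lambda q:np.hypot(Q[:,0]-q[0],Q[:,1]-q[1])-.0335,[.5,-.045],loss='soft_l1',f_scale=.002);d=r2.x-r.x;print("cup",r2.x,np.degrees(np.arctan2(d[1],d[0])),np.hypot(*d),len(Q))
```

```text
axis side [ 0.56149673 -0.08314785] 935 519
128 0.21968618444548124 strip 149.22714813110366 all 148.81853728461164 tip 148.31157001679742 pairs 148.9092872088229
phase 32.25
128 0.22062253620942215 strip 148.90165415168607 all 148.47864281024414 tip 148.05822044022995 pairs 148.533508081355
phase 32.25
cup [ 0.49951725 -0.04801027] 150.45011036231168 0.07124679415725334 143
```

The cameras disagree by about 1.5° on the arrow, and some 2-3° is left. I'll push 1.5°, lift clear and measure from the top without the arm in the way.

Request:
step_arm(motion=[[[0,0,-0.5,-0.4,1.2,0,0],[0,0,-1,-0.9,2.4,0,0],[0,0,-1.5,-1.4,3.6,0,0],[0,0,-1.5,-1.4,3.6,0,0],[0,0,-1.5,-0.9,2.4,0,0],[0,0,-1.5,0.5,-1,0,0],[0,0,-1.5,0.5,-1,20,0],[0,0,-1.5,0.5,-1,50,0],[0,0,-1.5,0.5,-1,90,0],[0,0,-1.5,0.5,-1,120,0]]])

```text
time_s: 6.45
position: [0.429, -0.1421, 0.3465]
tcp_rot: [[-0.0, 0.923, 0.386], [0.0, 0.386, -0.923], [-1.0, -0.0, -0.0]]
force: [0.9, -0.2, 0.5]
opening: 0.005
```

Request:
step_arm(motion=[[[0,0,0,0,-40,0,0],[0,0,0,0,-80,0,0],[0,0,0,0,-120,0,0],[0,0,0,0,-160,0,0],[0,0,0,0,-200,0,0],[0,0,0,0,-240,0,0],[0,0,0,0,-280,0,0],[0,0,0,0,-320,0,0],[0,0,0,0,-320,0,0],[0,0,0,0,-320,0,0]]])

```text
time_s: 7.28
position: [0.4283, -0.4644, 0.3441]
tcp_rot: [[0.0, 0.924, 0.383], [0.0, 0.383, -0.924], [-1.0, 0.0, -0.0]]
force: [0.2, -0.6, -0.8]
opening: 0.011
```

Run:
```python
from rig import bot
from h import *
s=bot.read_state();print(s["time_s"],s["position"],s["joint_positions"])
c=bot.capture("side");pickle.dump(c,open("side6.pkl","wb"));print(sidephase(c))
c=bot.capture("top");pickle.dump(c,open("top6.pkl","wb"));a=c["frame"][120:250,215:345,::-1]
cv2.imwrite("pics/top6.png",cv2.resize(a,None,fx=4.5,fy=4.5,interpolation=cv2.INTER_CUBIC))
print(analyse(c)[0])
```

```text
7.2833 [ 0.42830865 -0.46436927  0.34409531] [-5.74349018e+01  3.47344775e+01  8.43389339e+01  1.05872949e-02
  6.09386119e+01  1.00377498e+01]
30.75
{'C': array([ 0.56107308, -0.08153965]), 'gap': np.float64(-29.33233570241074), 'n': 551, 'rms': 0.0035110196749502578, 'arrow_mean': np.float64(150.2934729624472), 'strip': np.float64(150.24570303754606), 'tip': np.float64(150.16964896530166), 'Lmax': np.float64(0.21447313017113137), 'na': 111}
```

View pics/top6.png

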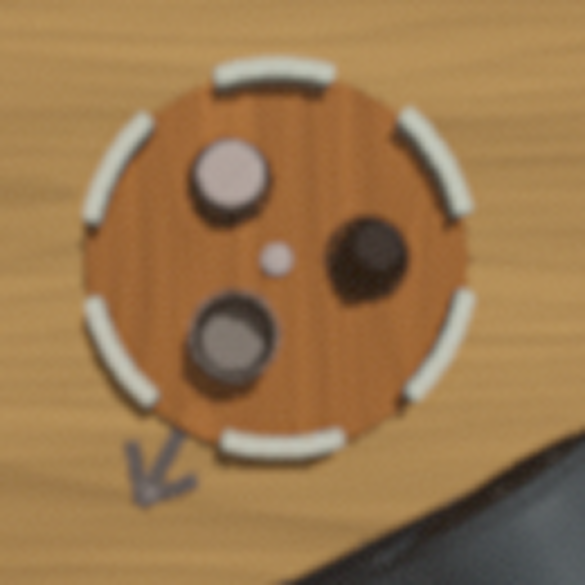

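From the top the gap is at 150.7° and the arrow at 150.25°, so they are within 0.5°. The crop shows the cup in line with the arrow and the neighbouring arcs symmetric about the strip. The side camera put the arrow at about 148.7°, so I'll settle it with a closer wrist view.

Request:
step_arm(motion=[[[0,0,5,2,27,15,0],[0,0,10,4,54,30,0],[0,0,15,6,81,45,0],[0,0,20,8,108,60,0],[0,0,25,10,135,75,0],[0,0,30,12,162,90,0],[0,0,35,14,189,105,0],[0,0,40,16,216,120,0],[0,0,45,18,243,135,0],[0,0,50,20,270,150,0],[0,0,50,20,294,155,0],[0,0,50,20,294,155,0]]])

```text
time_s: 8.38
position: [0.4478, -0.1626, 0.5011]
tcp_rot: [[0.001, 0.292, 0.957], [0.002, 0.957, -0.292], [-1.0, 0.002, -0.0]]
force: [-0.2, 0.1, -0.3]
opening: 0.003
```

Request:
step_arm(motion=[[[0,0,0,0,0,0,0],[0,0,0,0,0,0,0],[0,0,0,0,0,0,0]]])

```text
time_s: 8.63
position: [0.4489, -0.1683, 0.4992]
tcp_rot: [[-0.001, 0.297, 0.955], [0.0, 0.955, -0.297], [-1.0, -0.0, -0.001]]
force: [-0.3, -0.3, -0.9]
opening: 0.007
```

Run:
```python
from rig import bot
from h import *
s=bot.read_state();print(s["time_s"],s["position"])
c=bot.capture("wrist");pickle.dump(c,open("w7.pkl","wb"));cv2.imwrite("pics/w7.png",c["frame"][:,:,::-1])
P=cloud(c);print(np.round(c["cam_to_world"],3))
```

```text
8.6333 [ 0.44891318 -0.16826585  0.49918116]
[[ 0.954 -0.287 -0.082  0.471]
 [-0.298 -0.919 -0.257 -0.098]
 [-0.001  0.27  -0.963  0.48 ]
 [ 0.     0.     0.     1.   ]]
```

View pics/w7.png

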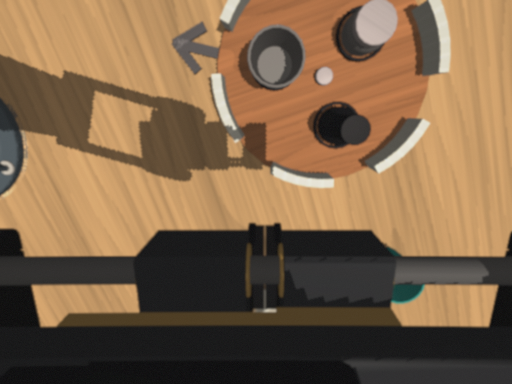

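The wrist view shows the arrow tip at (173,42), its strip meeting the rim at (218,52), the cup at (276,57) and the hub at (324,75). I'll measure from this one.

Run:
```python
from h import *
c=pickle.load(open("w7.pkl","rb"));P=cloud(c);F=c["frame"].astype(int);h,w=F.shape[:2];u,v=np.meshgrid(np.arange(w),np.arange(h))
C=np.array([.561,-.0815])
rr=np.hypot(P[...,0]-C[0],P[...,1]-C[1])
m=(rr>.125)&(rr<.165)&(P[...,2]>.055)&(P[...,2]<.075)&(F.max(-1)-F.min(-1)<40)
R=planepts(c,np.c_[u[m],v[m]],.065)
r=least_squares(lambda q:np.hypot(R[:,0]-q[0],R[:,1]-q[1])-.144,C,loss='soft_l1',f_scale=.002);Cw=r.x
d=R[:,:2]-Cw;A=np.degrees(np.arctan2(d[:,1],d[:,0]))%60
cs=np.arange(0,60,.1);s=np.array([np.exp(-((abs((A-x+30)%60-30))/11.)**8).sum() for x in cs]);print("axis",Cw,m.sum(),"z",np.median(P[m][:,2]),"gap",cs[s<s.min()+1].mean())
H=np.histogram(np.degrees(np.arctan2(d[:,1],d[:,0]))%360,bins=np.arange(0,361,1))[0]>1
print([(i,'s' if H[i] else 'e') for i in range(1,360) if H[i]!=H[i-1]])
a=np.degrees(np.arctan2(P[...,1]-Cw[1],P[...,0]-Cw[0]))%360
am=(rr>.155)&(rr<.235)&(abs(a-150)<20)&(F.max(-1)<135)&(F.max(-1)-F.min(-1)<35)&(P[...,2]<.02)
q=planepts(c,np.c_[u[am],v[am]],.006)[:,:2];d=q-Cw;L=np.hypot(*d.T);al=np.degrees(np.arctan2(d[:,1],d[:,0]))
print("arrow",am.sum(),L.max(),"strip",al[L<.175].mean(),"all",al.mean(),"tip",al[L>.208].mean(),"mid",al[(L>.18)&(L<.2)].mean())
m=(np.hypot(P[...,0]-.5,P[...,1]+.045)<.05)&(P[...,2]>.092)&(P[...,2]<.102)
Q=P[m];r2=least_squares(lambda q:np.hypot(Q[:,0]-q[0],Q[:,1]-q[1])-.0325,[.5,-.045],loss='soft_l1',f_scale=.002);d=r2.x-Cw;print("cup rim",r2.x,np.degrees(np.arctan2(d[1],d[0])),np.hypot(*d),len(Q))
# top cup
c=pickle.load(open("top6.pkl","rb"));P=cloud(c)
m=(np.hypot(P[...,0]-.5,P[...,1]+.047)<.05)&(P[...,2]>.085)&(P[...,2]<.105)
Q=P[m];r2=least_squares(lambda q:np.hypot(Q[:,0]-q[0],Q[:,1]-q[1])-.033,[.5,-.045],loss='soft_l1',f_scale=.002);d=r2.x-np.array([.5612,-.0816]);print("top cup rim",r2.x,np.degrees(np.arctan2(d[1],d[0])),np.hypot(*d),len(Q))
```

```text
axis [ 0.56032042 -0.08041289] 3393 z 0.06505241028313008 gap 30.650000000000002
[(18, 'e'), (126, 's'), (139, 'e'), (163, 's'), (199, 'e'), (223, 's'), (259, 'e'), (282, 's'), (319, 'e'), (342, 's')]
arrow 933 0.2158390919178172 strip 150.54062418007192 all 150.19501170263345 tip 150.23088132446833 mid 150.13900647515217
cup rim [ 0.49999096 -0.04777281] 151.58526391297022 0.0685931413628396 659
top cup rim [ 0.49918439 -0.04653906] 150.5180587401737 0.07124047761446292 80
```

The wrist view puts the gap at 150.65° and the arrow at 150.2-150.5°. That agrees with the top camera: an offset of about 0.4°, roughly 0.5 mm at the cup. I'll check that nothing else moved, then hand in.

Run:
```python
from rig import bot
from h import *
c=bot.capture("side");a=pickle.load(open("side0.pkl","rb"));print("phase",sidephase(c))
D=abs(c["frame"].astype(int)-a["frame"].astype(int)).max(-1)
print("carabiner diff",(D[280:330,160:220]>40).sum(),"bin region diff",(D[115:150,258:298]>40).sum())
s=bot.read_state();print(s["time_s"],s["force"])
cv2.imwrite("pics/final.png",c["frame"][:,:,::-1])
print(bot.hand_in())
```

```text
phase 30.75
carabiner diff 0 bin region diff 0
8.7333 [-0.05879932 -0.21861522 -0.20455828]
the job is handed in; nothing more can be done
None
```

View pics/final.png

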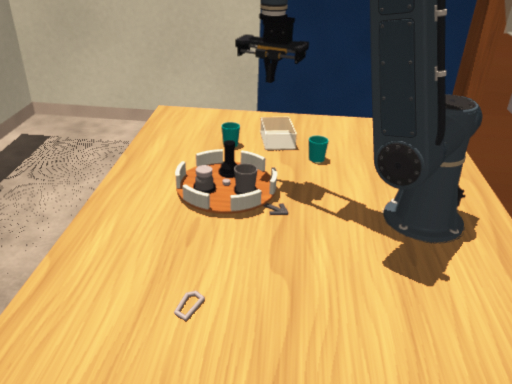

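The cup now stands at the front, in line with the steel arrow, and I have handed the job in at 8.7 s. I put the closed fingertips into the rail gap between the flashlight and the cup and pushed the rail about 43° clockwise. Then I lifted the arm clear.

- **Alignment:** the top and wrist cameras both put the cup's gap at 150.7° and the arrow at 150.2–150.5°. That is about 0.4° off, or roughly 0.5 mm at the cup.
- **At rest:** after the arm left, the turntable's angle read the same in two side views 1.4 s apart (30.75°, which matches the 150.7° above).
- **Other things:** the cup, jar and flashlight are upright, the bin and carabiner have not moved, and the turquoise cups stand where they were. The robot was touching nothing.
- **Disagreements:** an earlier side view put the arrow at about 148.7°; I trusted the top and wrist cameras instead. Fitting the cup's rim put the cup at 150.5° from the top and 151.6° from the wrist, about 1.5 mm at most, which is within its play in the collar.

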